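# Fit the crank on the topping dispenser and open its shutter

## Robot

A 6-joint arm with a two-finger parallel gripper is mounted at the origin on the work surface. World frame = base frame: x ahead of the robot, y to its left, z up, the work surface at z = 0. Lengths are in mm, angles in rad, forces in N, time in s.
With the tool pointing down it reaches from about 275 to 725 mm from the base axis. Payload 15.9 kg.
Tool frame: the origin (TCP) lies on the centre line of the jaws, within the pads' length; the fingertips stand 19 mm ahead of it and the grasp point (between the pads) is the TCP; z points along the fingers, y is the line along which they close (so a half turn about z gives the same grasp; the last joint's range is limited). The gripper opens to 85 mm and grips with 20 to 120 N. Pads are 22 mm wide; open, the fingers measure 114 mm over their backs; the gripper's body (76 mm by 85 mm) begins 54 mm behind the grasp point. The pads swing forward as they close: fully open they stand 13 mm farther back than shut.
Start: joints at [1.337, 0.213, -0.034, 1.323, 0, 1.571], TCP at [115.833, 486.383, 250.306] pointing down, gripper open.
Joint ranges: [-2.98, 2.98], [-0.74, 1.72], [-1.14, 1.35], [-2.1, 2.04], [-1.57, 1.44], [-3.14, 3.14]. Speed limits (rad/s): [1.89, 1.89, 2.39, 2.57, 3.14, 3.14].

## Interface

Orientations are given as a unit quaternion [x, y, z, w].
In Python, from bench import * gives the robot as it stands. The module is installed in compiled form; this text tells all that it offers.
- The arm moves only by the tool move_arm, never from a script. Its argument "rows" is a list of rows, each a list of 5 numbers: the shift along the tool's x, y, z in mm, then the turn about the tool's z in degrees, then the closure in counts, from 0 (fully open) to 255 (shut). In form: [[dx, dy, dz, turn, hand], ...]. A call has 1 to 20 rows; each row is the pose to reach, as a shift and turn from the pose commanded when the call began, along the tool's axes at that moment; what a row does not reach only later rows make up. A row lasts 1/8 s, in which the tool goes at most 62.5 mm and 10.7 degrees, less where a joint would pass 70% of its speed; a pose out of reach is approached as far as the arm can. A call with a gripper value outside its range is refused whole. The fingers move at their own pace and stop on an object; "force" is the grip in N (left out, the last holds). Time passes only in rows, so rows that repeat a pose let the fingers close. It gives the time, the measured TCP pose, the force, the opening and the grip force at its end, in the units of the state.
- read_state(): the state, without advancing time (a new reading comes with each control period).
- get_image(name): name is "side" or "top"; returns a dict with "color" (384x512x3 uint8, red, green, blue), "vfov" (degrees; the focal length in pixels is half the picture's height over the tangent of half this angle, whatever the lens; pixels are square), "cx", "cy" (the principal point, pixels), "eye" and "attitude" of the camera in the world. Camera axes: x right, y down, z forward; pixel columns grow to the right and rows downward; lengths in mm; the calibration is good to about 2 mm. A picture is of the moment at which its call begins. There is no depth.
- hand_in(): hands the job in; it is judged then, once.
The state is a dict: "time_s": time; "q": joint angles; "dq": joint speeds; "joint_torque": joint torques, N m; "position": TCP position; "eef_rot": TCP orientation; "contact_force": force on the tool from outside, world axes, zero at the start; "moment": the same for the moment, N m; "grip_width": finger opening in mm; "gripper_force": force on a finger pad.
Only numpy, scipy, OpenCV 4.12 (cv2) and the standard library are available. Lean on these libraries where they do the work, as an engineer would, in place of code of your own. Each camera call takes 0.05 s, during which the arm holds its last target. There are 200 camera calls.

## Task

Pick up the loose metal crank, set its hub over the four-lobed drive shaft on top of the steel topping dispenser, turn it until the teeth mesh, and push it fully home so that the hub sits flat on the disc. Then use the crank to turn the shutter clockwise, seen from above, as far as it goes, and let go. Leave everything else on the counter where it stands.

Things in the scene. Friction and masses are not known exactly. Their poses are not given: they have to be found in the camera images.
- crank: The loose crank, bare aluminium, black knob, about 0.4 kg, standing by itself on its hub. Hub: eight-sided tube, 44 mm across flats, 40 mm high, to grip from above across its y flats. An arm 18 mm wide, 28 to 38 mm above the underside, runs along +x to 97 mm from the hub's axis. Origin: centre of the hub's underside; z up. Centre of mass about 11 mm along +x.
- hub_top (a point): Centre of the hub's top rim, 40 mm above the crank's origin; axes as the crank's. The hub is open right through: four inner teeth leave a cross-shaped slot, channels 12.5 mm wide along x and y, so it fits the shaft in four yaws 90 degrees apart. The teeth begin 10 mm above the underside; below them a plain skirt of inside radius 18 mm goes over the shaft first.
- knob_mid (a point): Middle of the crank's black knob: an upright cylinder 24 mm in diameter that spins freely on the arm, 85 mm from the hub's axis (crank's +x). It rises from 38 to 80 mm above the hub's underside; this point is 62 mm above it. Axes as the crank's.
- spline (a point): Foot of the drive shaft, on its axis, at the top of the dark 96 mm shutter disc, 110 mm above the counter. The shaft stands 28 mm above it: a cross of four lobes 9 mm wide, reaching 15 mm out along this point's +-x and +-y; the point turns with it. Crank home: its origin coincides with this point. Unmeshed, resting on the lobes: 18 mm above it.
- shutter (a joint): Angle of shutter disc and drive shaft, rad: grows clockwise seen from above, 0 = closed stop, 2.0 = fully open stop. Begins between 0 and 0.4. Resists turning with about 0.25 N m of friction (3 N at the knob) and stays where left. A light pointer on the disc's rim, along its +x, lies by one of two dark stop pins at either end of travel.
- dispenser: The topping dispenser: a fixed brushed-steel box, 160 x 160 mm in plan and 100 mm high, with a black slot and a small lip (to 105 mm from its centre, 24 mm high) on its front (-x) side. Origin: centre of its underside on the counter; the drive shaft stands on its vertical axis.
- glass: Bystander: empty clear glass, 60 mm in diameter, 65 mm high. Origin: centre of its underside.
- cutter: Bystander: steel ring cutter, 80 mm in diameter, 45 mm high. Origin: centre of its underside.
- jar_a: Bystander: amber jar, 70 mm in diameter, 90 mm high, on the robot's left. Origin: centre of its underside.
- jar_b: Bystander: clear jar, 70 mm in diameter, 90 mm high, on the robot's right. Origin: centre of its underside.
- spatula: Bystander: spatula 200 mm long with a dark wooden handle, lying near the robot. Origin: under its middle; x along its length.
There are look-alikes about, which are no part of the job. There is more than one size of the dispenser; the job needs the larger. What is shaped like the crank but brown is not meant.

How it is judged (in metres and radians):
On the way, in this order (a step that is already met when the one before it is completed fails the run):
1. the crank is meshed with the shaft and fully home, before the shutter has been opened (z of crank in the frame of spline between -0.003 and 0.003 m and horizontal distance between crank and spline below 0.005 m and angle between crank's own z axis and vertical below 0.07 rad and value of joint shutter below 1.3 rad), for 0.2 s.
2. the shutter is turned clockwise to its open stop with the crank home (z of crank in the frame of spline between -0.003 and 0.003 m and horizontal distance between crank and spline below 0.005 m and angle between crank's own z axis and vertical below 0.07 rad and value of joint shutter above 1.88 rad), for 0.2 s.
At the end, for the whole second after the job is handed in: The crank is meshed and home on the drive shaft (its origin within 3 mm in height and 5 mm sideways of the shaft's foot, tilted less than 0.07 rad), the shutter is within 0.12 rad of its open stop (over 1.88 rad), and the crank is at rest (all of step 2 and linear speed of crank below 0.02 m/s); the robot touches nothing.
It fails at once if a bystander is pushed more than 40 mm or knocked over (distance of any of glass, cutter, jar_a, jar_b, spatula from where it was at the start of the episode above 0.04 m or angle between any of glass, cutter, jar_a, jar_b, spatula's own z axis and vertical above 0.5 rad).
It also fails if it takes over 53 s, if anything falls off the work surface, if the arm or the gripper's body presses on something with over 40 N, if the wrist force passes 120 N, or if a joint passes its speed limit or range.

## Working session

There is one attempt and no reset: what is moved stays moved. The work goes in short steps, Python scripts to look and compute and a tool call to move; the robot and the scene stay as the last step left them, time stands still between calls to the robot, and variables do not carry over. Pictures are saved under pics/ and viewed, at most 10 in all, crops included, and the job is handed in when it is done.

Besides the shell and the picture viewer there is one more tool, called after ">>>" as a command line: name --pt "numbers of a row" for each row, then --argument value for the rest. move_arm: Moves the arm, as the interface text tells. Its arguments: {"type":"object","properties":{"rows":{"type":"array"},"force":{"type":"number"}},"required":["rows"]}

```bash
mkdir -p pics; cat > h.py <<'E'
from bench import *
import numpy as np, cv2, pickle
def snap(n,f):
    im=get_image(n); cv2.imwrite(f"pics/{f}.png",im["color"][:,:,::-1]); pickle.dump(im,open(f"pics/{f}.pkl","wb")); return im
E
python3 - <<'E'
from h import *
for n in("side","top"):
    im=snap(n,n+"0"); print({k:v for k,v in im.items() if k!="color"})
print(read_state())
E
```

```text
{'vfov': 53.57890415633004, 'cx': 262.5931895212924, 'cy': 189.4015430234845, 'eye': array([ 439.30302586, -857.49732359,  830.90854474]), 'attitude': array([ 0.9079058 , -0.06268984,  0.03086165, -0.41330933])}
{'vfov': 50.04470179834629, 'cx': 256.08885096298803, 'cy': 192.4693515211769, 'eye': array([ 322.98305208,   18.68122121, 1430.21567622]), 'attitude': array([-0.70393533,  0.70545842, -0.05993851,  0.0566643 ])}
{'time_s': 0.1, 'q': array([ 1.33699317e+00,  2.13345046e-01, -3.49356669e-02,  1.32346419e+00,
       -5.64181056e-06,  1.57083749e+00]), 'dq': array([-9.56968983e-04, -5.83542434e-05,  2.31293823e-03,  5.06285095e-04,
        9.48814520e-04, -9.06249767e-04]), 'joint_torque': array([-5.23781309e-04, -6.87256980e+01,  4.87799942e+01,  1.25248291e-02,
       -1.31479251e-04,  6.13090506e-06]), 'position': array([115.78387158, 486.15562176, 249.87066588]), 'eef_rot': array([ 1.16655925e-01,  9.93172276e-01, -4.71380706e-04, -5.25074328e-05]), 'contact_force': array([-0.0636681 , -0.10118192, -0.07919519]), 'moment': array([-0.01913793, -0.04145361, -0.05416296]), 'gripper_force': 0.0, 'grip_width': 85.46265765587805}
```

View pics/top0.png

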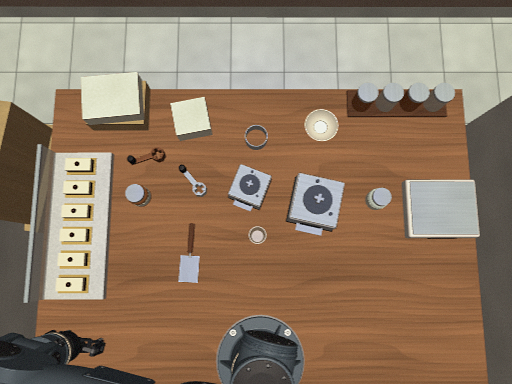

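View pics/side0.png

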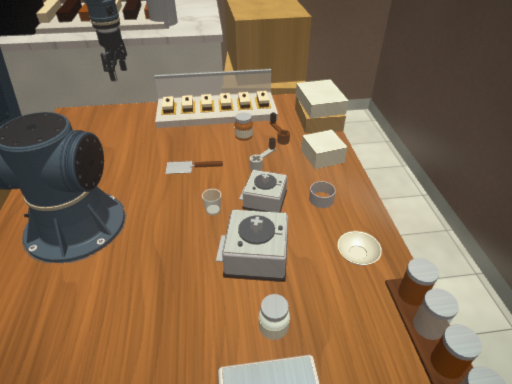

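The top view shows the aluminium crank (hub ~(200,188), knob ~(182,168)) and a brown look-alike (158,156). There are two dispensers, a large one with its shaft at ~(319,199) and a small one at ~(250,183). The aluminium crank and the larger dispenser fit the description. I'll confirm both in one enlarged montage.

```bash
python3 - <<'E'
from h import *
a=cv2.imread("pics/top0.png");b=cv2.imread("pics/side0.png")
def c(i,x,y,s=5):
    w,h=400//s,300//s
    o=cv2.resize(i[y:y+h,x:x+w],(400,300),interpolation=cv2.INTER_CUBIC)
    for k in range(0,w,10): cv2.putText(o,str(x+k),(k*s,8),0,.3,(0,0,255)); cv2.line(o,(k*s,9),(k*s,13),(0,0,255))
    for k in range(0,h,10): cv2.putText(o,str(y+k),(0,k*s+4),0,.3,(0,0,255)); 
    return o
cv2.imwrite("pics/m.png",np.vstack([np.hstack([c(a,150,150),c(a,278,170)]),np.hstack([c(b,225,120),c(b,215,200)])]))
E
```

```text
(no output)
```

View pics/m.png

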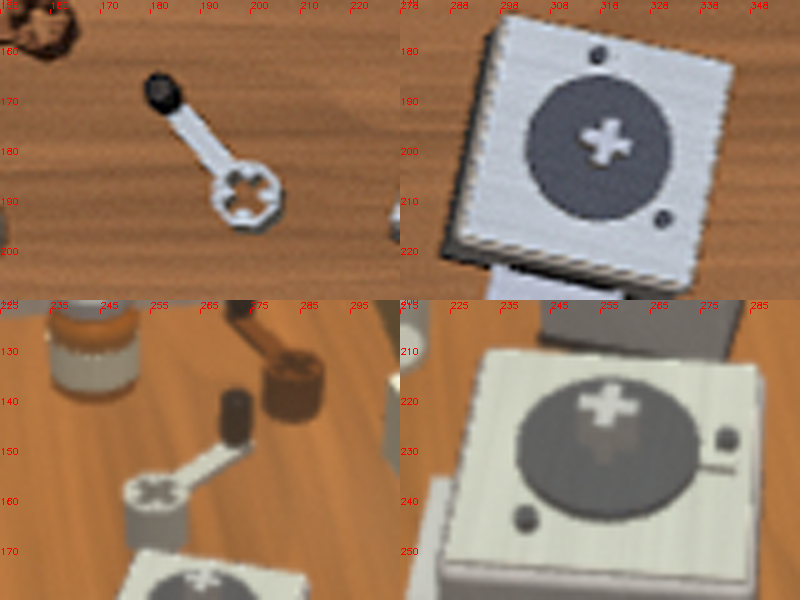

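The crop confirms it. The bare-aluminium crank has its hub top at top-view px (199.0,188.4) and side px (255.6,158.0), and its knob top at (181.2,167.2)/(271.8,138.2). The large dispenser's cross top is at (318.8,198.0)/(256.2,220.4), and the disc has two pins with the pointer near the right one in the side view. Next I triangulate.

```bash
cat >> h.py <<'E'
from scipy.spatial.transform import Rotation as R
def cam(f):
    im=pickle.load(open(f"pics/{f}.pkl","rb")); fl=192/np.tan(np.radians(im["vfov"]/2))
    return im,fl,R.from_quat(im["attitude"]).as_matrix()
def ray(f,p):
    im,fl,M=cam(f); d=M@np.array([(p[0]-im["cx"])/fl,(p[1]-im["cy"])/fl,1]); return np.array(im["eye"]),d/np.linalg.norm(d)
def proj(f,P):
    im,fl,M=cam(f); c=(np.atleast_2d(P)-im["eye"])@M; return c[:,:2]/c[:,2:]*fl+[im["cx"],im["cy"]]
def tri(*obs):
    A=0;b=0
    for f,p in obs:
        e,d=ray(f,p);Q=np.eye(3)-np.outer(d,d);A=A+Q;b=b+Q@e
    X=np.linalg.solve(A,b); return X,[np.round(proj(f,X)[0]-p,1) for f,p in obs]
def atz(f,p,z):
    e,d=ray(f,p); return e+d*(z-e[2])/d[2]
E
python3 - <<'E'
from h import *
for n,t,s in [("hub",(199,188.4),(255.6,158)),("knob",(181.2,167.2),(271.8,138.2)),("cross",(318.8,198),(256.2,220.4)),("disc",(317.4,199),(256.2,229.4))]:
    X,r=tri(("top0",t),("side0",s)); print(n,X.round(1),r)
h=atz("top0",(199,188.4),40);k=atz("top0",(181.2,167.2),80);print(h,k,np.degrees(np.arctan2(*(k-h)[1::-1])),np.hypot(*(k-h)[:2]))
g=lambda u,v,z:atz("top0",(278+u/5-.4,170+v/5-.4),z)
for a,b,z in [((182,137),(230,147),138),((202,165),(212,119),138),((110,15),(333,65),100)]:
    d=g(*b,z)-g(*a,z);print("yaw",np.degrees(np.arctan2(d[1],d[0])))
c=g(199,147,110)
for p in((198,55),(263,218)):
    d=g(*p,105)-c;print("pin",np.degrees(np.arctan2(d[1],d[0])))
gs=lambda u,v,z:atz("side0",(215+u/5-.4,200+v/5-.4),z)
print("disc side",gs(208,149,110),"disc top",c)
for p in((328,138),(126,218),(300,168),(335,171)):
    d=gs(*p,105)-gs(208,149,110);print("side pin/pointer",np.degrees(np.arctan2(d[1],d[0])))
E
```

```text
hub [568.2 207.3  42.9] [array([0. , 0.1]), array([ 0.1, -0. ])]
knob [633.5 263.   82.8] [array([-0. ,  0.1]), array([ 0.1, -0. ])]
cross [ 520.1 -186.8  138.9] [array([-0. , -0.1]), array([-0.1,  0. ])]
disc [ 520.8 -187.4  106.4] [array([0. , 0.3]), array([ 0.3, -0.1])]
[569.09514855 207.70614061  40.        ] [634.44328193 263.49558175  80.        ] 40.48826802730917 85.92345593020323
yaw -102.06096750743608
yaw -13.650359846422635
yaw -103.04281237642121
pin -1.6421674318391946
pin -138.17890434963928
disc side [ 519.55938823 -190.78489886  110.        ] disc top [ 521.07567307 -186.78923433  110.        ]
side pin/pointer 3.490893930882428
side pin/pointer -141.69958866259756
side pin/pointer -18.09946742590589
side pin/pointer -17.087483233148784
```

```bash
cat >> h.py <<'E'
def plan(P,yaw_y):
    s=read_state();M=R.from_quat(s["eef_rot"]).as_matrix()
    cur=np.degrees(np.arctan2(M[1,1],M[0,1])); t=-(yaw_y-cur); t=(t+180)%360-180
    print("d",(M.T@(np.array(P)-s["position"])).round(1),"turn",round(t,1),"| yaw_y",cur.round(1),"q6",np.degrees(s["q"][[0,5]]).round(1),"pos",s["position"].round(1),"tz",M[:,2].round(3),"F",s["contact_force"].round(1),"t",s["time_s"])
E
python3 - <<'E'
from h import *
plan([568.5,207.5,150],130.5)
E
```

```text
d [-505.  -166.1  100. ] turn -53.9 | yaw_y 76.6 q6 [76.6 90. ] pos [115.8 486.2 249.9] tz [-0.    -0.001 -1.   ] F [-0.1 -0.1 -0.1] t 0.1
```

>>> move_arm --pt "-505 -166 0 -10 0" --pt "-505 -166 0 -10 0" --pt "-505 -166 0 -10 0" --pt "-505 -166 0 -10 0" --pt "-505 -166 0 -10 0" --pt "-505 -166 0 -10 0" --pt "-505 -166 0 -10 0" --pt "-505 -166 0 -10 0" --pt "-505 -166 0 -10 0" --pt "-505 -166 0 -10 0" --pt "-505 -166 0 -10 0"

```text
time_s: 1.48
position: [568.2, 208.1, 250.0]
eef_rot: [0.03, 1.0, -0.0, -0.0]
contact_force: [-0.7, -0.1, -0.2]
grip_width: 85.3
gripper_force: 0.0
```

```bash
python3 - <<'E'
from h import *
plan([568.5,207.5,90],130.5)
E
```

```text
d [ -0.5  -0.5 160. ] turn -43.9 | yaw_y 86.6 q6 [20.1 23.5] pos [568.2 208.1 250. ] tz [-0.001 -0.    -1.   ] F [-0.7 -0.1 -0.2] t 1.475
```

>>> move_arm --pt "0 0 60 -10 0" --pt "0 0 120 -20 0" --pt "0 0 150 -30 0" --pt "0 0 160 -40 0" --pt "0 0 170 -44 0" --pt "0 0 200 -44 0" --pt "0 0 222 -44 0" --pt "0 0 222 -44 0" --pt "0 0 222 -44 120" --pt "0 0 222 -44 200" --pt "0 0 222 -44 200" --pt "0 0 222 -44 200" --pt "0 0 222 -44 200" --pt "0 0 222 -44 200" --force 60

```text
time_s: 3.22
position: [569.1, 208.3, 29.6]
eef_rot: [-0.347, 0.938, 0.0, 0.001]
contact_force: [-3.1, 0.4, 9.8]
grip_width: 43.3
gripper_force: 60.9
```

```bash
python3 - <<'E'
from h import *
plan([568.5,207.5,90],130.5)
E
```

```text
d [  0.9  -0.2 -60.4] turn 0.1 | yaw_y 130.6 q6 [ 20.1 -20.5] pos [569.1 208.3  29.6] tz [ 0.001  0.001 -1.   ] F [-3.1  0.4  9.8] t 3.225
```

>>> move_arm --pt "0 0 -40 0 200" --pt "0 0 -90 0 200" --pt "0 0 -140 0 200" --pt "0 0 -180 0 200"

```text
time_s: 3.72
position: [568.6, 207.9, 210.7]
eef_rot: [-0.347, 0.938, -0.0, 0.001]
contact_force: [0.1, 0.3, -4.5]
grip_width: 42.8
gripper_force: 63.5
```

>>> move_arm --pt "30 -27 0 5 200" --pt "65 -60 0 12 200" --pt "104 -95 0 20 200" --pt "144 -131 0 28 200" --pt "184 -168 0 36 200" --pt "224 -204 0 44 200" --pt "260 -237 0 50 200" --pt "285 -260 0 54 200" --pt "294 -268 0 54 200" --pt "294 -268 0 54 200" --pt "294 -268 10 54 200" --pt "294 -268 20 54 200" --pt "294 -268 20 54 200" --pt "294 -268 20 54 200"

```text
time_s: 5.48
position: [519.9, -186.6, 188.3]
eef_rot: [0.116, 0.993, 0.0, -0.0]
contact_force: [-0.1, 0.6, -3.8]
grip_width: 43.2
gripper_force: 63.3
```

```bash
python3 - <<'E'
from h import *
plan([520.5,-187,190],76.5)
snap("top","top1");snap("side","side1")
a=cv2.imread("pics/top1.png");b=cv2.imread("pics/side1.png")
def c(i,x,y,s=5):
    w,h=400//s,600//s
    o=cv2.resize(i[y:y+h,x:x+w],(400,600),interpolation=cv2.INTER_CUBIC)
    for k in range(0,w,10): cv2.putText(o,str(x+k),(k*s,8),0,.3,(0,0,255))
    for k in range(0,h,10): cv2.putText(o,str(y+k),(0,k*s+4),0,.3,(0,0,255))
    return o
cv2.imwrite("pics/m1.png",np.hstack([c(a,278,120),c(b,215,150)]))
E
```

```text
d [-0.7 -0.2 -1.7] turn 0.1 | yaw_y 76.6 q6 [-19.7  -6.4] pos [ 519.9 -186.6  188.3] tz [-0.  0. -1.] F [-0.1  0.6 -3.8] t 5.475
```

View pics/m1.png

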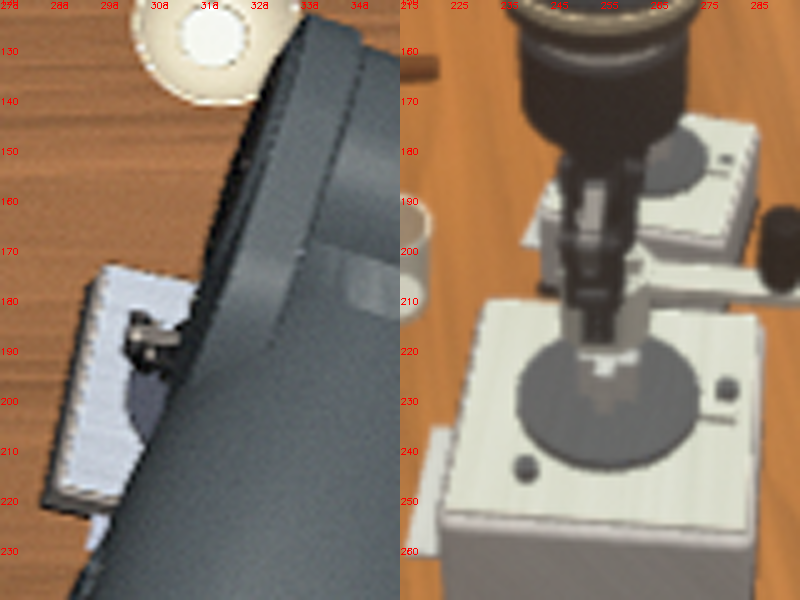

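The side view shows the held crank level above the shaft, with the hub centred at about px x 256 like the cross, and the knob to the right at (291,192). The top view is blocked by the wrist. I'll descend gently and watch the forces.

>>> move_arm --pt "-0.5 0 10 0 200" --pt "-0.5 0 18 0 200" --pt "-0.5 0 22 0 200" --pt "-0.5 0 25 0 200" --pt "-0.5 0 27 0 200" --pt "-0.5 0 27 0 200"

```text
time_s: 6.32
position: [520.3, -187.0, 161.3]
eef_rot: [0.117, 0.993, -0.0, 0.0]
contact_force: [0.5, -0.1, -4.7]
grip_width: 43.0
gripper_force: 63.5
```

>>> move_arm --pt "0 0 1.5 0 200" --pt "0 0 3 0 200" --pt "0 0 4.5 0 200" --pt "0 0 6 0 200" --pt "0 0 6 0 200" --pt "0 0 6 0 200"

```text
time_s: 7.08
position: [520.4, -187.0, 155.3]
eef_rot: [0.117, 0.993, -0.0, 0.0]
contact_force: [-0.9, -0.1, -4.6]
grip_width: 43.1
gripper_force: 63.4
```

At 155.3 the hub is past the unmeshed rest height of 157.6 with no contact force, so it appears to be meshing. I'll continue down.

>>> move_arm --pt "0 0 2 0 200" --pt "0 0 4 0 200" --pt "0 0 6 0 200" --pt "0 0 8 0 200" --pt "0 0 10 0 200" --pt "0 0 12 0 200" --pt "0 0 13.5 0 200" --pt "0 0 13.5 0 200"

```text
time_s: 8.07
position: [520.3, -187.0, 141.7]
eef_rot: [0.117, 0.993, 0.0, -0.0]
contact_force: [-0.1, 0.3, -3.7]
grip_width: 43.0
gripper_force: 63.4
```

>>> move_arm --pt "0 0 1 0 200" --pt "0 0 2 0 200" --pt "0 0 2.5 0 200" --pt "0 0 2.5 0 200" --pt "0 0 2.5 0 200"

```text
time_s: 8.7
position: [520.4, -187.0, 139.6]
eef_rot: [0.117, 0.993, -0.0, 0.0]
contact_force: [-4.8, 1.5, 5.7]
grip_width: 43.6
gripper_force: 64.5
```

Contact came at exactly the predicted home height of 139.6, with the vertical force up about 10 N. I press slightly, hold, then turn clockwise.

>>> move_arm --pt "0 0 0.5 0 200" --pt "0 0 0.5 0 200" --pt "0 0 0.5 8 200" --pt "0 0 0.5 16 200" --pt "0 0 0.5 24 200" --pt "0 0 0.5 32 200" --pt "0 0 0.5 40 200" --pt "0 0 0.5 48 200" --pt "0 0 0.5 56 200" --pt "0 0 0.5 64 200" --pt "0 0 0.5 72 200" --pt "0 0 0.5 80 200" --pt "0 0 0.5 80 200"

```text
time_s: 10.32
position: [521.1, -187.5, 139.6]
eef_rot: [0.729, 0.685, 0.0, 0.001]
contact_force: [-1.4, -0.9, 7.4]
grip_width: 43.0
gripper_force: 65.0
```

```bash
python3 - <<'E'
from h import *
plan([520.3,-187,139],-38.5); print(read_state()["moment"])
E
```

```text
d [ 0.5 -0.9  0.6] turn 35.0 | yaw_y -3.5 q6 [-19.8  73.8] pos [ 521.1 -187.5  139.6] tz [ 0.002 -0.001 -1.   ] F [-1.4 -0.9  7.4] t 10.325
[-0.23326019  0.24969931 -0.07925431]
```

>>> move_arm --pt "0 0 0 8 200" --pt "0 0 0 16 200" --pt "0 0 0 22 200" --pt "0 0 0 26 200" --pt "0 0 0 26 200"

```text
time_s: 10.95
position: [521.1, -187.6, 139.6]
eef_rot: [0.864, 0.504, 0.001, 0.001]
contact_force: [-0.5, -1.1, 8.3]
grip_width: 43.2
gripper_force: 65.0
```

```bash
python3 - <<'E'
from h import *
plan([520.3,-187,139],-38.5); print(read_state()["moment"])
E
```

```text
d [ 0.1 -1.   0.6] turn 9.0 | yaw_y -29.5 q6 [-19.8  99.7] pos [ 521.1 -187.6  139.6] tz [ 0.002 -0.001 -1.   ] F [-0.5 -1.1  8.3] t 10.95
[-0.28063591  0.15908151 -0.06365932]
```

>>> move_arm --pt "0 0 0 2 200" --pt "0 0 0 4 200" --pt "0 0 0 6 200" --pt "0 0 0 6 200" --pt "0 0 0 6 200"

```text
time_s: 11.58
position: [521.1, -187.6, 139.6]
eef_rot: [0.889, 0.459, 0.001, 0.001]
contact_force: [0.2, -1.7, 7.5]
grip_width: 43.0
gripper_force: 64.9
```

```bash
python3 - <<'E'
from h import *
plan([520.3,-187,139],-38.5); print(read_state()["moment"])
E
```

```text
d [-0.  -1.   0.6] turn 3.1 | yaw_y -35.4 q6 [-19.8 105.6] pos [ 521.1 -187.6  139.6] tz [ 0.002 -0.001 -1.   ] F [ 0.2 -1.7  7.5] t 11.575
[-0.28752276  0.2314449  -0.02008893]
```

>>> move_arm --pt "0 0 0 2 200" --pt "0 0 0 4 200" --pt "0 0 0 6 200" --pt "0 0 0 8 200" --pt "0 0 0 8 200"

```text
time_s: 12.2
position: [521.2, -187.6, 139.6]
eef_rot: [0.919, 0.395, 0.001, 0.001]
contact_force: [0.8, -2.2, 8.3]
grip_width: 42.8
gripper_force: 64.9
```

```bash
python3 - <<'E'
from h import *
plan([520.3,-187,139],-38.5); print(read_state()["moment"])
snap("side","side2")
a=cv2.imread("pics/side2.png")[170:270,205:320]
cv2.imwrite("pics/m2.png",cv2.resize(a,None,fx=6,fy=6,interpolation=cv2.INTER_CUBIC))
E
```

```text
d [-0.2 -1.   0.6] turn -4.9 | yaw_y -43.4 q6 [-19.8 113.7] pos [ 521.2 -187.6  139.6] tz [ 0.002 -0.001 -1.   ] F [ 0.8 -2.2  8.3] t 12.2
[-0.32319878  0.18156694  0.03194079]
```

View pics/m2.png

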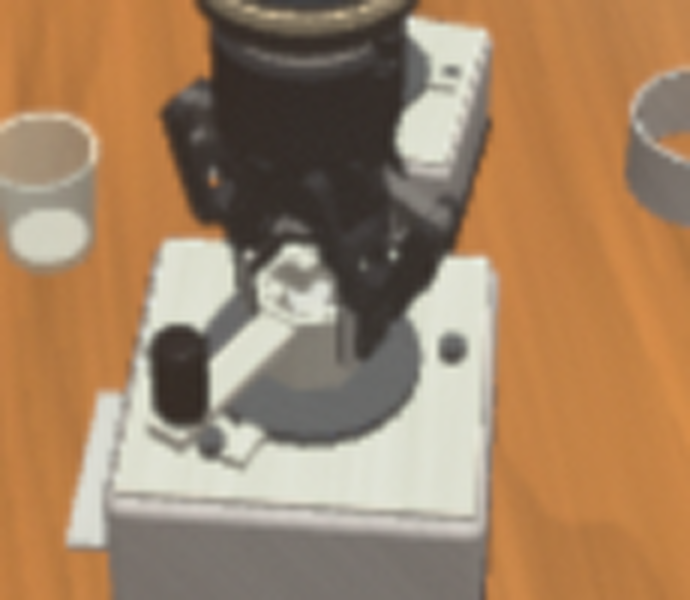

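The side crop shows the hub flat on the disc. The pointer at crop (245,447) is almost at the lower-left stop pin (210,442), so the shutter is turning. I'll push on to the stop in small steps.

>>> move_arm --pt "0 0 0 1.5 200" --pt "0 0 0 3 200" --pt "0 0 0 3 200"

```text
time_s: 12.62
position: [521.2, -187.6, 139.6]
eef_rot: [0.928, 0.372, 0.001, 0.001]
contact_force: [-0.0, -3.5, 7.1]
grip_width: 43.1
gripper_force: 64.8
```

```bash
python3 - <<'E'
from h import *
plan([520.3,-187,139],-38.5); print(read_state()["moment"],read_state()["joint_torque"][5])
c=np.array([520.4,-187])
for z in(107,113):
  for p in((245,447),(210,442)):
    d=atz("side2",(205+p[0]/6-.4,170+p[1]/6-.4),z)[:2]-c;print(z,p,np.degrees(np.arctan2(d[1],d[0])),np.hypot(*d))
E
```

```text
d [-0.2 -1.   0.6] turn -7.8 | yaw_y -46.3 q6 [-19.8 116.6] pos [ 521.2 -187.6  139.6] tz [ 0.002 -0.002 -1.   ] F [-0.  -3.5  7.1] t 12.625
[-0.50894478  0.26563414  1.48298424] 1.776963360607624
107 (245, 447) -125.53588985579307 57.3743657668783
107 (210, 442) -138.48716059526757 63.387929416212145
113 (245, 447) -123.05046257760141 61.869966869568465
113 (210, 442) -135.31508295202008 67.15207091241922
```

>>> move_arm --pt "0 0 0 1.5 200" --pt "0 0 0 3 200" --pt "0 0 0 3 200"

```text
time_s: 13.0
position: [521.8, -187.1, 139.6]
eef_rot: [0.938, 0.348, 0.001, 0.001]
contact_force: [4.8, 0.0, 5.6]
grip_width: 43.1
gripper_force: 71.1
```

```bash
python3 - <<'E'
from h import *
plan([520.3,-187,139],-38.5); print(read_state()["moment"],read_state()["joint_torque"][5])
E
```

```text
d [-1.  -1.   0.6] turn -10.8 | yaw_y -49.3 q6 [-19.7 119.6] pos [ 521.8 -187.1  139.6] tz [ 0.003 -0.001 -1.   ] F [4.8 0.  5.6] t 13.0
[ 0.18959752 -1.04568234  2.26417767] 2.5946954637765884
```

The torque jumped to 2.3 N m, so the shutter is at the open stop. I ease off within the slot's play, release, and lift straight up.

>>> move_arm --pt "0 0 0 -2 200" --pt "0 0 -0.5 -4 200" --pt "0 0 -0.5 -4 200" --pt "0 0 -0.5 -4 130" --pt "0 0 -0.5 -4 70" --pt "0 0 -0.5 -4 40" --pt "0 0 -0.5 -4 40" --pt "0 0 -0.5 -4 40" --pt "0 0 -0.5 -4 40"

```text
time_s: 14.12
position: [520.3, -187.0, 139.3]
eef_rot: [0.925, 0.379, -0.0, -0.0]
contact_force: [0.1, -0.5, -0.0]
grip_width: 71.9
gripper_force: 0.0
```

>>> move_arm --pt "0 0 -10 0 40" --pt "0 0 -30 0 40" --pt "0 0 -60 0 40" --pt "0 0 -100 0 40" --pt "0 0 -140 0 40" --pt "0 0 -180 0 40" --pt "0 0 -180 0 40"

```text
time_s: 15.0
position: [521.3, -187.4, 322.8]
eef_rot: [0.925, 0.379, 0.002, 0.002]
contact_force: [-0.4, 0.1, -0.5]
grip_width: 71.6
gripper_force: 0.0
```

```bash
python3 - <<'E'
from h import *
plan([520.3,-187,139],-38.5)
snap("side","side3")
a=cv2.imread("pics/side3.png")[170:270,205:320]
cv2.imwrite("pics/m3.png",cv2.resize(a,None,fx=6,fy=6,interpolation=cv2.INTER_CUBIC))
E
```

```text
d [ -0.9  -1.8 183.8] turn -6.9 | yaw_y -45.4 q6 [-19.8 115.6] pos [ 521.3 -187.4  322.8] tz [ 0.005 -0.002 -1.   ] F [-0.4  0.1 -0.5] t 15.0
```

View pics/m3.png

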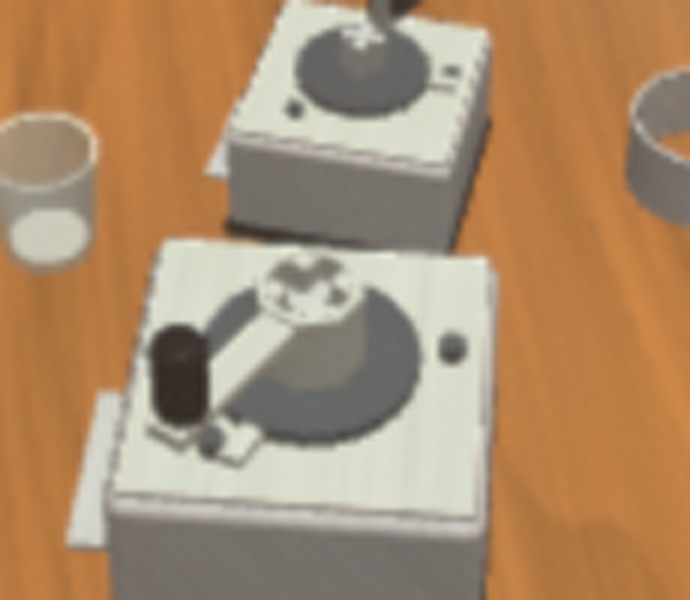

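The crank sits flat on the disc, the pointer at crop (240,445) lies by the open stop pin (210,442), and the gripper is clear. I'm handing in.

```bash
python3 -c "
from bench import *
print(hand_in())"
```

```text
the job is handed in; nothing more can be done
None
```

The job is handed in at about 15 s. The crank is home on the larger dispenser's shaft, the shutter is turned clockwise to its open stop, and the gripper is clear; I saw no bystander disturbed, but `hand_in` gave no verdict.

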